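# Hold a recorder under the test probes at stop 5

## Robot

A 7-joint arm with a two-finger parallel gripper is mounted at the origin on a cart in front of the work surface, level with it; the furniture and walls round the work are solid. World frame = base frame: x ahead of the robot, y to its left, z up, the work surface at z = 0. Lengths are in m, angles in rad, forces in N, time in s.
With the tool pointing down it reaches from about 0.425 to 0.925 m from the base axis. Payload 6.8 kg.
Tool frame: the origin (TCP) lies midway between the tips of the shut fingers; the grasp point (between the pads) lies r.grip_point_offset behind it (r.grip_point_offset is the distance from the TCP to the grasp point, in m); z points along the fingers, y is the line along which they close (so a half turn about z gives the same grasp; the last joint's range is limited). The gripper opens to 85 mm and grips with 20 to 120 N. Pads are 22 mm wide; open, the fingers measure 114 mm over their backs; the gripper's body (76 mm by 85 mm) begins 54 mm behind the grasp point. The pads swing forward as they close: fully open they stand 13 mm farther back than shut.
Start: joints at [-1.321, 0.477, 0.022, 1.555, -0.011, 1.109, -0.083], TCP at [0.236, 0.632, 0.231] pointing down, gripper open.
Joint ranges: [-2.96, 2.96], [-0.34, 2.1], [-1.41, 1.46], [0.24, 2.44], [-1.37, 4.51], [0.17, 1.92], [-2.96, 2.96]. Speed limits (rad/s): [2.39, 2.39, 3.14, 3.14, 3.14, 3.14, 3.14].

## Interface

Orientations are given as a rotation vector (axis times angle).
In Python, from bench import r gives the robot as it stands. The module is installed in compiled form; this text tells all that it offers.
- The arm moves only by the shell command python3 -m crank 'ROWS' [FORCE]. ROWS is JSON, a list of rows, each a list of 5 numbers: the shift along the world's x, y, z in units of 200 mm (1.0 is 200 mm), then the turn about the world's z in units of 45 degrees (1.0 is 45 degrees), then the opening, from -1 (shut) to 1 (fully open). In form: [[dx, dy, dz, turn, jaw], ...]. A call has 1 to 8 rows; each row shifts and turns the commanded pose from where the row before left it; what a row does not reach is not made up. A row lasts 1/12 s, in which the tool goes at most 41.7 mm and 7.16 degrees, less where a joint would pass 70% of its speed; a pose out of reach is approached as far as the arm can. A call with a number of a shift or a turn outside -1 to 1 is refused whole. A call with a gripper value outside its range is refused whole. The fingers move at their own pace and stop on an object; FORCE is the grip in N (left out, the last holds). Time passes only in rows, so rows that do not move let the fingers close. It gives the time, the measured TCP pose, the force, the opening and the grip force at its end, in the units of the state.
- r.get_obs(): the state, without advancing time (a new reading comes with each control period).
- r.grab_frame(name): name is "scene" or "side" or "wrist"; returns the picture (384x512x3 uint8, blue, green, red); there is no depth.
- r.camera_model(name): a dict with "fx", "fy", "cx", "cy" (pixels), "R" (3x3) and "t" (3): a world point X has camera coordinates R X + t. Camera axes: x right, y down, z forward; pixel columns grow to the right and rows downward; lengths in m; the calibration is good to about 2 mm. A picture is of the moment at which its call begins: read the wrist's pose just before it. camera_model takes no time and is no camera call; for the wrist camera it gives the pose at the moment of the call.
- r.hand_in(): hands the job in; it is judged then, once.
The state is a dict: "clock": time; "joints": joint angles; "qvel": joint speeds; "tau": joint torques, N m; "tcp_pos": TCP position; "orientation": TCP orientation; "contact_force": force on the tool from outside, world axes, zero at the start; "moment": the same for the moment, N m; "grip_width": finger opening in m; "gripper_force": force on a finger pad.
Only numpy, scipy, OpenCV 4.12 (cv2) and the standard library are available. Lean on these libraries where they do the work, as an engineer would, in place of code of your own. Each camera call takes 0.05 s, during which the arm holds its last target. There are 200 camera calls.

## Task

The slim stick recorder in the tray is to be read out on the probe jig, and its stop is number 5. Before you bring the press head down, turn the stop turret by its tall knob until the 5 clicks in at the pointer, and push the tray fully home under the head; then press the head down by its palm knob until its stop pin bears firmly on the stop screw, and finish while still holding it down there: the spring lifts it if you let go. Leave the second recorder, the loupe and the screwdriver beside the jig where they lie.

Things in the scene. Friction and masses are not known exactly. Their poses are not given: they have to be found in the camera images.
- test_jig: Fixed bench probe jig. Origin on the table straight below the palm knob; x to the jig's back (away from the robot), y to its left, z up. Aluminium base x -95..65, y -168..60 mm, top 16 mm high. The tray runs along x between rails (y +-52 mm, 37 mm high); turret axis at x 0, y -115 mm; two guide posts at x 43, y +-28 mm, 136 mm high.
- turret_angle (a joint): Angle (rad) of the stop turret: 0 with number 1 at the pointer, a click each 0.5236, number 5 at 2.094, 8 at 3.665. Positive is counter-clockwise from above, to higher numbers. A sprung ball (about 0.1 Nm) pulls it to the nearest number. Black dial of 90 mm diameter, 40 mm high, white numerals; read at the pointer on the robot's side. The screw of that number stands under the stop pin.
- turret_knob (a point): Centre of the top of the turret's round fluted black knob: 31 mm diameter (33 over the flutes), 30 mm tall, top 142 mm above the table, on the turret's vertical axis, on a 17 mm shaft. The head's stop arm (top 104 mm above the table) reaches close to the shaft below the knob: keep fingertips above 108 mm.
- tray (a joint): Travel (m) of the tray: 0 pulled out towards the robot, 0.065 fully home against its end stop under the head (grows along the jig's +x). Sliding friction about 1.2 N, stays where it is left.
- tray_handle (a point): Centre of the top of the tray's upright black handle peg: 14 mm diameter, top 68 mm above the table, grip from 32 to 68 mm; below it a foot of 17 mm diameter and the tray's 18 mm wide tongue (top 28 mm). 105 mm in front (jig's -x) of the nest's centre, at the jig's y 0.
- recorder: Black slim stick recorder, 64 x 20 x 10 mm, lying loose in the tray's nest (66.5 x 22.5 mm, 6 mm deep), across the jig; origin at the centre of its underside, its x along its length. Its underside is 26 mm above the table.
- head_travel (a joint): Travel (m) of the sprung press head: 0 up, grows as it is pressed straight down, up to 0.034. Stop n stops it at 0.014 + 0.0025 (n - 1): 0.024 at number 5. The return spring lifts the free head; it takes about 4 N to start and, with the probes, about 14 N to reach 24 mm; the stop takes whatever is pushed beyond that.
- palm_top (a point): Centre of the slightly domed top of the head's black palm knob, 44 mm diameter, 150 mm above the table with the head up; push straight down here.
- press_head: The sprung head: 70 mm wide aluminium block on two guide posts, palm knob on top, a side arm to its right that carries the steel stop pin (8 mm diameter, tip 77.5 mm above the table with the head up, at the jig's x 0, y -91 mm). Origin: that of the jig with the head up; it sinks with the head.
- stop_turret: The stop turret: dial, knob and eight upright steel stop screws of 8 mm diameter round the shaft, tops 63.5 mm (number 1, tallest) falling by 2.5 mm a number to 46 mm (number 8) above the table, 53.5 mm for number 5. Origin on the table on its axis; it turns with the turret.
- probes: Row of five sprung brass probes under the head; they meet the recorder's top at 20 mm of head travel and press with about 4 N at 24 mm (origin as press_head with the head up).
- next_recorder: Bystander: rounded black stick recorder, 63 x 31 x 15 mm, left of the jig; origin at its underside.
- loupe: Bystander: black watchmaker's loupe, 34 mm diameter, 30 mm tall, in front of the turret; origin at its underside.
- screwdriver: Bystander: small red-handled screwdriver, 158 mm long, right of the jig; origin at its underside.
Not all that is in view belongs to the job. Leave any orange or yellow look-alike of the recorder alone.

How it is judged:
By the outcome, as a careful person would: the job done as asked, in the order asked, and still so for the second after the job is handed in, while the arm keeps its last pose, push and grip.
It also fails if it takes over 51 s, if anything falls off the work surface, if the arm or the gripper's body presses on something with over 40 N, if the wrist force passes 120 N, or if a joint passes its speed limit or range.

## Working session

There is one attempt and no reset: what is moved stays moved. The work goes in short steps, Python scripts to look and compute and a shell command to move; the robot and the scene stay as the last step left them, time stands still between calls to the robot, and variables do not carry over. Pictures are saved under pics/ and viewed, at most 10 in all, crops included, and the job is handed in when it is done.

```bash
mkdir -p pics
python3 - <<'E'
from bench import r
import cv2
o=r.get_obs(); print({k:o[k] for k in('clock','tcp_pos','orientation','grip_width','contact_force')}, r.grip_point_offset)
for n in('scene','side'):
    cv2.imwrite(f'pics/{n}0.png',r.grab_frame(n)); m=r.camera_model(n); print(n,m)
E
```

```text
{'clock': 0.0, 'tcp_pos': array([0.23617997, 0.63169334, 0.23030851]), 'orientation': array([-5.58984905e-01, -3.09126386e+00,  2.92420659e-03]), 'grip_width': 0.08556084080153033, 'contact_force': array([-0.1577088 , -0.33042823,  0.22220521])} 0.0187
scene {'fx': 461.861363991557, 'fy': 461.861363991557, 'cx': 257.0927165751858, 'cy': 193.05882420798287, 'R': array([[ 0.39741102, -0.91757591, -0.01090592],
       [-0.71795499, -0.30350769, -0.62643732],
       [ 0.57149376,  0.25678305, -0.7793955 ]]), 't': array([-0.24897124,  0.4411804 ,  0.71658559])}
side {'fx': 478.8050094412688, 'fy': 478.8050094412688, 'cx': 250.0266396326116, 'cy': 191.92812885519191, 'R': array([[-0.98958401, -0.14193428,  0.02404457],
       [-0.07987591,  0.402412  , -0.91196734],
       [ 0.11976361, -0.90438888, -0.40955761]]), 't': array([0.52504468, 0.15939048, 0.93715645])}
```

View pics/scene0.png

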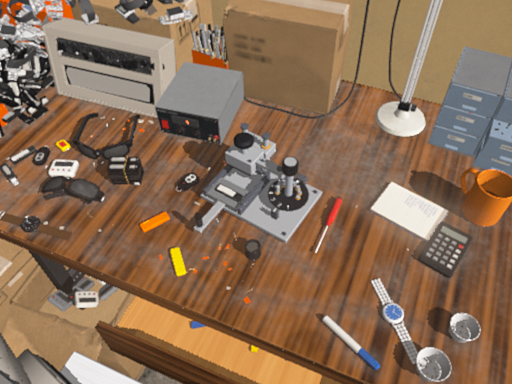

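View pics/side0.png

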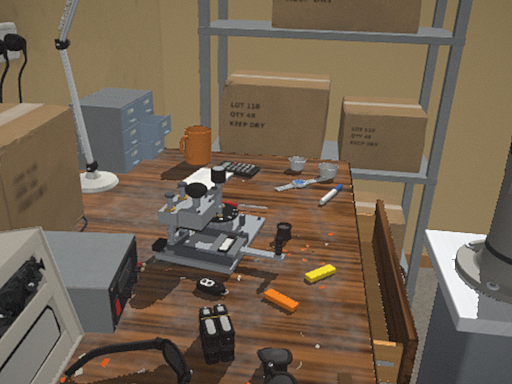

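Scene: the palm knob is near (244,140), the turret knob near (291,162) and the tray handle near (200,222). In the side view the palm knob is near (198,188) and the turret knob near (219,172). I'll enlarge both views next.

Run:
```python
import cv2,numpy as np
a=cv2.imread('pics/scene0.png')[120:250,180:335]; b=cv2.imread('pics/side0.png')[155:285,145:300]
f=lambda i:cv2.resize(i,None,fx=4.5,fy=4.5,interpolation=cv2.INTER_CUBIC)
cv2.imwrite('pics/a.png',f(a));cv2.imwrite('pics/b.png',f(b))
```

```text
(no output)
```

View pics/a.png

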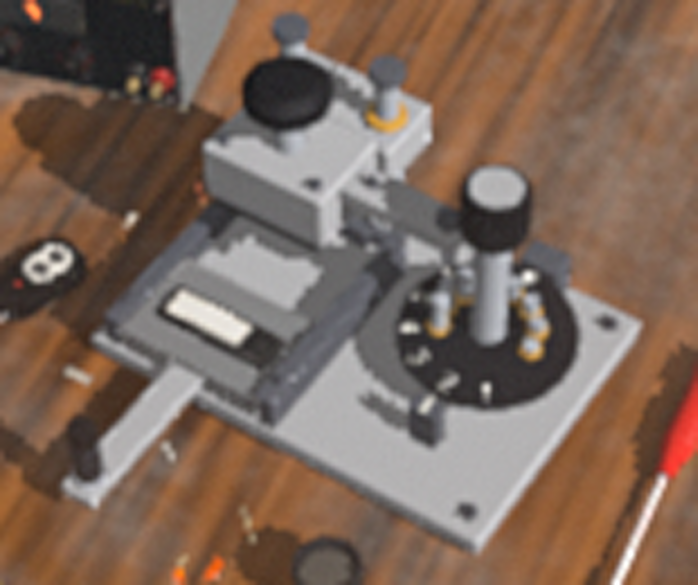

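View pics/b.png

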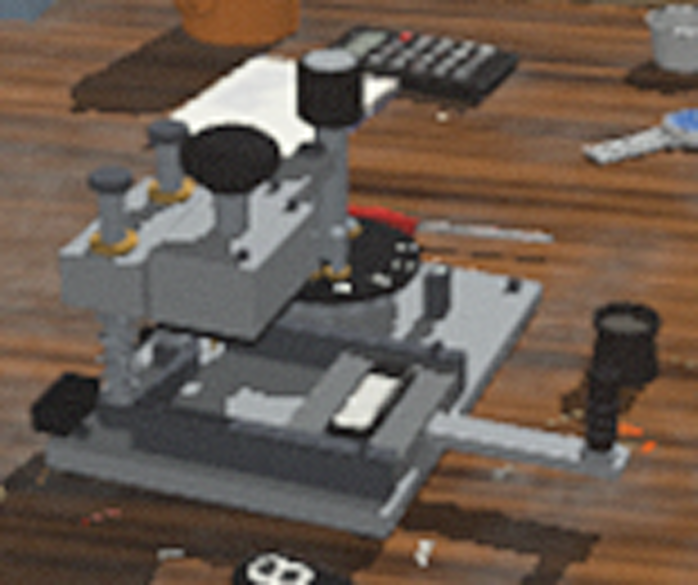

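Number 1 or 2 looks to be at the pointer. The tray is pulled out, and its handle is near crop a (82,425). I'll fit the jig pose now.

```bash
cat > h.py <<'E'
import numpy as np
from bench import r
from scipy.optimize import least_squares
def proj(n,X):
    m=r.camera_model(n); c=np.atleast_2d(X)@m['R'].T+m['t']
    return np.c_[m['fx']*c[:,0]/c[:,2]+m['cx'], m['fy']*c[:,1]/c[:,2]+m['cy']]
def J2W(p,P):
    P=np.atleast_2d(P)*1.0; c,s=np.cos(p[2]),np.sin(p[2])
    return np.c_[p[0]+c*P[:,0]-s*P[:,1], p[1]+s*P[:,0]+c*P[:,1], P[:,2]]
E
python3 - <<'E'
from h import *
K=dict(palm=(0,0,.150),knob=(0,-.115,.142),FR=(-.095,-.168,.016),BR=(.065,-.168,.016),FL=(-.095,.06,.016),BL=(.065,.06,.016),pl=(.043,.028,.136),pr=(.043,-.028,.136))
S=dict(palm=(288,84),knob=(497,188),FR=(473,537),BR=(641,322),FL=(93,335),pl=(290,25),pr=(387,70))
D=dict(palm=(232,152),knob=(330,62),FL=(385,527),BL=(48,452),FR=(541,285),pl=(110,177),pr=(166,130))
obs=[('scene',k,(180+v[0]/4.5,120+v[1]/4.5)) for k,v in S.items()]+[('side',k,(145+v[0]/4.5,155+v[1]/4.5)) for k,v in D.items()]
def f(p): return np.concatenate([proj(n,J2W(p,K[k]))[0]-q for n,k,q in obs])
s=least_squares(f,[.6,0,0],loss='soft_l1'); p=s.x; print(p,np.degrees(p[2]))
for o,e in zip(obs,f(p).reshape(-1,2)): print(o[0],o[1],e.round(1))
np.save('p.npy',p)
def g(t): 
    w=J2W(p,(t[0],t[1],.068)); return np.concatenate([proj('scene',w)[0]-(180+82/4.5,120+424/4.5),proj('side',w)[0]-(145+602/4.5,155+375/4.5)])
h=least_squares(g,[-.17,0]); print('handle jig',h.x,h.fun.round(1),'world',J2W(p,(*h.x,.068)))
for k in('palm','knob'): print(k,J2W(p,K[k]))
for i in range(-1,4):   # numerals i steps from pointer toward higher (cw)
    a=np.pi-i*.5236; print(i,((proj('scene',J2W(p,(.036*np.cos(a),-.115+.036*np.sin(a),.04)))[0]-(180,120))*4.5).round())
E
```

```text
[ 0.6340443   0.03337409 -0.17878013] -10.243346790368289
scene palm [-0.8 -1.8]
scene knob [-0.5 -0.3]
scene FR [0.4 1.2]
scene BR [-0.2 -0.7]
scene FL [-1.1 -0.4]
scene pl [-0.4 -0.5]
scene pr [-0.5 -0.8]
side palm [-0.3 -4.4]
side knob [ 0.2 -0.8]
side FL [ 0.5 -3. ]
side BL [-0.8 -2.2]
side FR [ 0.7 -1.2]
side pl [ 0.3 -1.2]
side pr [ 0.6 -1.4]
handle jig [-0.16864551  0.00039273] [-0.7 -0.1 -0.1 -1.2] world [[0.46815661 0.06375067 0.068     ]]
palm [[0.6340443  0.03337409 0.15      ]]
knob [[ 0.61359393 -0.07979297  0.142     ]]
-1 [484. 387.]
0 [446. 377.]
1 [420. 355.]
2 [412. 325.]
3 [423. 297.]
```

Fit is within about 2 px. The 2 stands at the pointer, so the turret needs +90° (3 clicks). The handle is at jig x −169, which is travel 0. I'll move above the turret knob with the tool y axis at −10°, so that after the turn it lies along the jig's y.

```bash
R='[0.0786,-0.1482,0,-0.0738,0.1]'
python3 -m crank '[[0.0786,-0.1482,0,-0.0738,0.1],[0.0786,-0.1482,0,-0.0738,0.1],[0.0786,-0.1482,0,-0.0738,0.1],[0.0786,-0.1482,0,-0.0738,0.1],[0.0786,-0.1482,0,-0.0738,0.1],[0.0786,-0.1482,0,-0.0738,0.1],[0.0786,-0.1482,0,-0.0738,0.1],[0.0786,-0.1482,0,-0.0738,0.1]]' 20
python3 -m crank '[[0.0786,-0.1482,0,-0.0738,0.1],[0.0786,-0.1482,0,-0.0738,0.1],[0.0786,-0.1482,0,-0.0738,0.1],[0.0786,-0.1482,0,-0.0738,0.1],[0.0786,-0.1482,0,-0.0738,0.1],[0.0786,-0.1482,0,-0.0738,0.1],[0.0786,-0.1482,0,-0.0738,0.1],[0.0786,-0.1482,0,-0.0738,0.1]]'
python3 -m crank '[[0.0786,-0.1482,0,-0.0738,0.1],[0.0786,-0.1482,0,-0.0738,0.1],[0.0786,-0.1482,0,-0.0738,0.1],[0.0786,-0.1482,0,-0.0738,0.1],[0.0786,-0.1482,0,-0.0738,0.1],[0.0786,-0.1482,0,-0.0738,0.1],[0.0786,-0.1482,0,-0.0738,0.1],[0.0786,-0.1482,0,-0.0738,0.1]]'
python3 -m crank '[[0,0,0,0,0.1],[0,0,0,0,0.1]]'
cat >> h.py <<'E'
from scipy.spatial.transform import Rotation as Ro
def st():
    o=r.get_obs(); M=Ro.from_rotvec(o['orientation']).as_matrix()
    print('t',round(o['clock'],2),'tcp',o['tcp_pos'].round(4),'yaw_y',np.degrees(np.arctan2(M[1,1],M[0,1])).round(2),'z',M[:,2].round(3),'F',o['contact_force'].round(1),'M',np.round(o['moment'],2),'w',round(o['grip_width'],4),'g',np.round(o['gripper_force'],1),'j',o['joints'].round(2)); return o
E
python3 - <<'E'
from h import *; import cv2
o=st(); m=r.camera_model('wrist'); f=r.grab_frame('wrist'); p=np.load('p.npy')
c=lambda P:tuple(int(v) for v in proj('wrist',J2W(p,P))[0])
print('knob',c((0,-.115,.142)),'palm',c((0,0,.150)),'pointer',c((-.05,-.115,.04)))
cv2.imwrite('pics/w1.png',f)
E
```

```text
clock: 0.77
tcp_pos: [0.3625, 0.3933, 0.231]
orientation: [-1.258, -2.878, 0.001]
contact_force: [0.5, 0.2, 0.1]
grip_width: 0.0468
gripper_force: 0.0
clock: 1.43
tcp_pos: [0.4881, 0.1564, 0.2312]
orientation: [-1.886, -2.512, 0.0]
contact_force: [0.4, 1.0, 0.8]
grip_width: 0.047
gripper_force: 0.0
clock: 2.1
tcp_pos: [0.6139, -0.0804, 0.2309]
orientation: [-2.412, -2.012, 0.001]
contact_force: [1.1, -0.2, -0.1]
grip_width: 0.0473
gripper_force: 0.0
clock: 2.27
tcp_pos: [0.6136, -0.0816, 0.2308]
orientation: [2.414, 2.01, -0.002]
contact_force: [0.2, 0.4, 0.3]
grip_width: 0.0473
gripper_force: 0.0
t 2.27 tcp [ 0.6136 -0.0816  0.2308] yaw_y -10.42 z [-0.001 -0.001 -1.   ] F [0.2 0.4 0.3] M [ 0.09 -0.    0.01] w 0.0473 g 0.0 j [-0.4   0.43  0.58  1.73 -0.26  1.07  0.09]
knob (257, 193) palm (257, 50) pointer (217, 168)
```

View pics/w1.png

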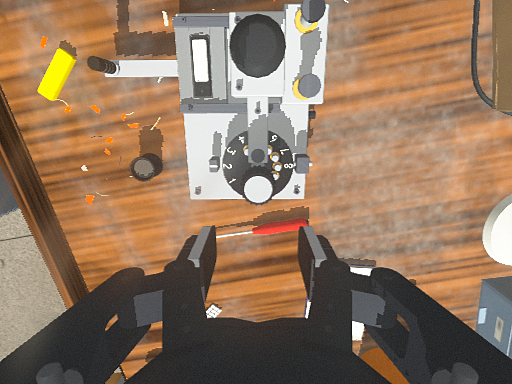

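The wrist view shows the knob top at (258,190) and the palm at (258,45), about 4 px (3 mm) toward jig +y of the prediction. The dial has 2 at the pointer (213,165). I'll refit with the wrist points included.

Run:
```python
from h import *; import cv2
f=cv2.imread('pics/w1.png'); g=cv2.cvtColor(f,cv2.COLOR_BGR2GRAY)
sub=g[165:215,232:285]; _,b=cv2.threshold(sub,190,255,0); n,_,s,c=cv2.connectedComponentsWithStats(b); i=1+s[1:,4].argmax(); kn=c[i]+(232,165); print('knob',kn,s[i])
sub=g[5:90,215:300]; _,b=cv2.threshold(sub,70,255,1); n,_,s,c=cv2.connectedComponentsWithStats(b); i=1+s[1:,4].argmax(); pa=c[i]+(215,5); print('palm',pa,s[i])
p0=np.load('p.npy')
K=[((0,-.115,.142),kn),((0,0,.146),pa),((-.095,-.168,.016),(191,199)),((.065,-.168,.016),(305,198))]
F=lambda p:np.concatenate([proj('wrist',J2W(p,k))[0]-q for k,q in K])
s=least_squares(F,p0); print(s.x,F(s.x).round(1),F(p0).round(1)); p=(s.x+p0)/2; np.save('p2.npy',s.x); np.save('p1.npy',p)
for q in(p0,p,s.x): print(J2W(q,(0,-.115,.142)),J2W(q,(0,0,.15)),J2W(q,(-.17,0,.068)))
```

```text
knob [257.62542955 188.91408935] [ 12  11  28  27 582]
palm [252.00989011  33.01758242] [ 15   9  56  54 910]
[ 0.63165117  0.0425375  -0.14863533] [-0.3 -4.9  0.6  5.6 -0.7 -1.   0.1 -3.4] [ 0.2  4.3  5.9 18.2 -1.2  2.9 -1.1  3.9]
[[ 0.61359393 -0.07979297  0.142     ]] [[0.6340443  0.03337409 0.15      ]] [[0.46675387 0.06360507 0.068     ]]
[[ 0.61410533 -0.07550663  0.142     ]] [[0.63284774 0.03795579 0.15      ]] [[0.46512067 0.06566196 0.068     ]]
[[ 0.61462098 -0.07119452  0.142     ]] [[0.63165117 0.0425375  0.15      ]] [[0.46352558 0.06771257 0.068     ]]
```

```bash
python3 -m crank '[[0.0015,0.0175,-0.09,0,0.1],[0,0,-0.09,0,0.1],[0,0,-0.09,0,0.1],[0,0,-0.09,0,0.1],[0,0,-0.09,0,0.1],[0,0,-0.09,0,0.1],[0,0,-0.045,0,0.1],[0,0,0,0,0.1]]' 30
python3 -m crank '[[0,0,0,0,-0.1],[0,0,0,0,-0.3],[0,0,0,0,-0.4],[0,0,0,0,-0.4],[0,0,0,0,-0.4]]'
python3 -c "
from h import *; st()"
```

```text
clock: 2.98
tcp_pos: [0.6122, -0.0736, 0.1122]
orientation: [-2.405, -2.016, 0.004]
contact_force: [-0.9, -0.2, 0.2]
grip_width: 0.047
gripper_force: 0.0
clock: 3.4
tcp_pos: [0.6155, -0.0752, 0.1155]
orientation: [2.408, 2.015, 0.004]
contact_force: [5.0, 1.4, 0.6]
grip_width: 0.0297
gripper_force: 30.4
t 3.4 tcp [ 0.6155 -0.0752  0.1155] yaw_y -10.17 z [ 0.003  0.    -1.   ] F [5.  1.4 0.6] M [ 0.27 -0.69  0.09] w 0.0297 g 30.4 j [-0.35  0.56  0.51  1.82 -0.36  0.85  0.16]
```

```bash
python3 -m crank '[[0.01,0,0,0,-0.5],[0,0,0,0,-0.5]]' 40
python3 -m crank '[[0,0,0,0.125,-0.5],[0,0,0,0.125,-0.5],[0,0,0,0.125,-0.5],[0,0,0,0.125,-0.5],[0,0,0,0.125,-0.5],[0,0,0,0.125,-0.5],[0,0,0,0.125,-0.5],[0,0,0,0.125,-0.5]]'
python3 -c "
from h import *; st()"
```

```text
clock: 3.57
tcp_pos: [0.6156, -0.0752, 0.1155]
orientation: [-2.409, -2.014, -0.0]
contact_force: [-3.5, 3.5, 9.3]
grip_width: 0.0295
gripper_force: 40.1
clock: 4.23
tcp_pos: [0.6132, -0.0758, 0.1154]
orientation: [-1.448, -2.782, 0.002]
contact_force: [-10.9, 1.9, 15.3]
grip_width: 0.0296
gripper_force: 40.8
t 4.23 tcp [ 0.6132 -0.0758  0.1154] yaw_y 35.01 z [-0.005  0.001 -1.   ] F [-10.9   1.9  15.3] M [ 0.41  2.14 -0.08] w 0.0296 g 40.8 j [-0.21  0.53  0.31  1.81 -0.21  0.84  0.82]
```

```bash
python3 -m crank '[[-0.012,0,0.008,0.125,-0.5],[0,0,0.007,0.125,-0.5],[0,0,0,0.125,-0.5],[0,0,0,0.125,-0.5],[0,0,0,0.125,-0.5],[0,0,0,0.125,-0.5],[0,0,0,0.125,-0.5],[0,0,0,0.125,-0.5]]'
python3 - <<'E'
from h import *; import cv2; st()
a=r.grab_frame('scene')[120:250,180:335]; cv2.imwrite('pics/s2.png',cv2.resize(a,None,fx=4.5,fy=4.5,interpolation=cv2.INTER_CUBIC))
E
```

```text
clock: 4.9
tcp_pos: [0.6116, -0.0778, 0.1157]
orientation: [-0.274, -3.126, 0.004]
contact_force: [1.6, -5.8, -9.9]
grip_width: 0.0298
gripper_force: 42.8
t 4.9 tcp [ 0.6116 -0.0778  0.1157] yaw_y 79.98 z [-0.004 -0.002 -1.   ] F [ 1.6 -5.8 -9.9] M [-1.04 -0.37 -0.2 ] w 0.0298 g 42.8 j [-0.06  0.51  0.11  1.8  -0.07  0.83  1.48]
```

View pics/s2.png

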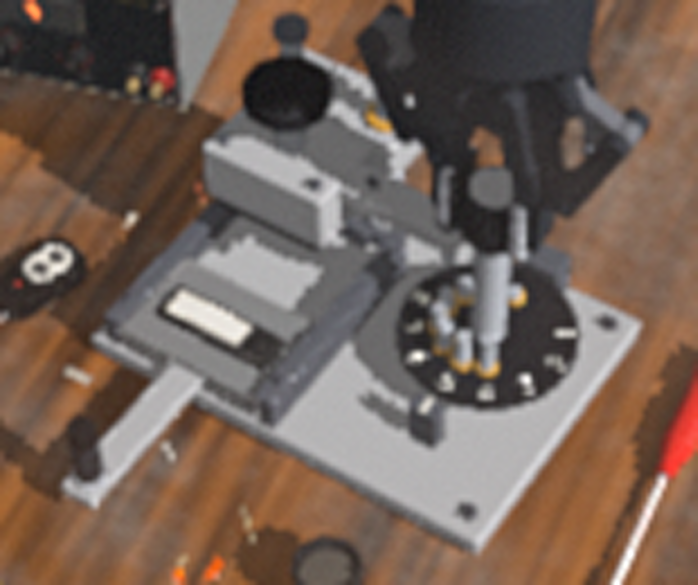

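The 5 is at the pointer (447,382), with the screws following it. I'll release, lift and check.

```bash
python3 -m crank '[[0,0,0,0,-0.2],[0,0,0,0,0.1],[0,0,0,0,0.1],[0,0,0,0,0.1],[0,0,0.1,0,0.1],[0,0,0.15,0,0.1],[0,0,0.15,0,0.1],[0,0,0.05,0,0.1]]' 30
python3 - <<'E'
from h import *; import cv2; st()
a=r.grab_frame('scene')[180:215,265:315]; b=r.grab_frame('wrist')
cv2.imwrite('pics/s3.png',np.hstack([cv2.resize(a,(550,385),interpolation=cv2.INTER_CUBIC)[:384],b[:,130:380]]))
E
```

```text
clock: 5.62
tcp_pos: [0.6159, -0.0754, 0.2123]
orientation: [0.28, 3.122, 0.001]
contact_force: [0.7, 0.4, 1.9]
grip_width: 0.0475
gripper_force: 0.0
t 5.62 tcp [ 0.6159 -0.0754  0.2123] yaw_y 79.75 z [ 0.007  0.    -1.   ] F [0.7 0.4 1.9] M [-0.02 -0.11 -0.05] w 0.0475 g 0.0 j [-0.08  0.4   0.13  1.72 -0.06  1.01  1.47]
```

View pics/s3.png

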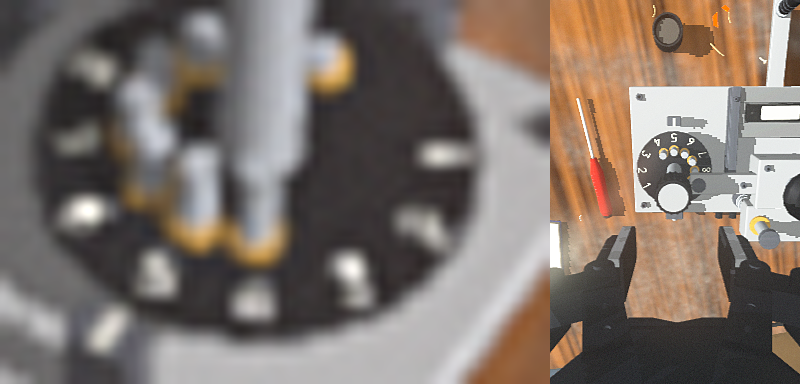

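The 5 sits at the pointer, with the numeral at (675,140) and the pointer at (674,121). Next is the tray handle.

```bash
python3 -m crank '[[-0.0925,0.0878,0,0,0.1],[-0.0925,0.0878,0,0,0.1],[-0.0925,0.0878,0,0,0.1],[-0.0925,0.0878,0,0,0.1],[-0.0925,0.0878,0,0,0.1],[-0.0925,0.0878,0,0,0.1],[-0.0925,0.0878,0,0,0.1],[-0.0925,0.0878,0,0,0.1]]'
python3 -m crank '[[0,0,-0.1,0,0.1],[0,0,-0.15,0,0.1],[0,0,-0.1,0,0.1],[0,0,0,0,0.1],[0,0,0,0,0.1]]'
python3 - <<'E'
from h import *; import cv2; st()
a=r.grab_frame('side')[215:275,235:305]
b=r.grab_frame('scene')[180:250,170:250]
cv2.imwrite('pics/s4.png',np.hstack([cv2.resize(a,(399,342)),cv2.resize(b,(391,342))]))
E
```

```text
clock: 6.38
tcp_pos: [0.4636, 0.0656, 0.2061]
orientation: [-0.28, -3.127, 0.001]
contact_force: [-0.1, 0.7, 0.1]
grip_width: 0.0469
gripper_force: 0.0
clock: 6.8
tcp_pos: [0.4641, 0.0647, 0.1361]
orientation: [-0.279, -3.125, 0.002]
contact_force: [-0.1, -0.3, 0.9]
grip_width: 0.0471
gripper_force: 0.0
t 6.8 tcp [0.4641 0.0647 0.1361] yaw_y 79.79 z [-0.004 -0.001 -1.   ] F [-0.1 -0.3  0.9] M [-0.   -0.03  0.01] w 0.0471 g 0.0 j [-0.31  0.27  0.04  2.13 -0.02  0.75  1.14]
```

View pics/s4.png

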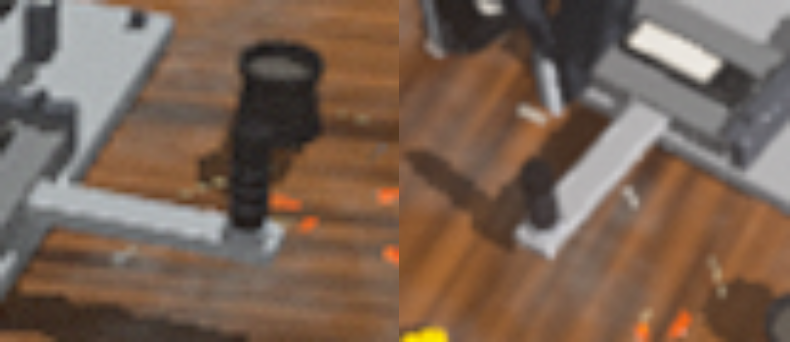

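The peg top is clear at (540,165) in the right crop, with the fingers above it. Descend and grip.

```bash
python3 -m crank '[[0.02,0,-0.1,0,0.1],[0,0,-0.15,0,0.1],[0,0,-0.15,0,0.1],[0,0,-0.075,0,0.1],[0,0,0,0,0.1],[0,0,0,0,0.1]]'
python3 -m crank '[[0,0,0,0,-0.3],[0,0,0,0,-0.7],[0,0,0,0,-0.9],[0,0,0,0,-0.9],[0,0,0,0,-0.9]]'
python3 -c "
from h import *; st()"
```

```text
clock: 7.4
tcp_pos: [0.4701, 0.0649, 0.0429]
orientation: [0.28, 3.129, 0.0]
contact_force: [-0.4, 0.8, -0.2]
grip_width: 0.0472
gripper_force: 0.0
clock: 7.82
tcp_pos: [0.4707, 0.0641, 0.0439]
orientation: [0.281, 3.126, 0.0]
contact_force: [-1.3, -3.9, 6.9]
grip_width: 0.0128
gripper_force: 29.2
t 7.82 tcp [0.4707 0.0641 0.0439] yaw_y 79.75 z [ 0.003 -0.    -1.   ] F [-1.3 -3.9  6.9] M [-0.72  0.19  0.07] w 0.0128 g 29.2 j [-0.29  0.44  0.03  2.17 -0.02  0.53  1.15]
```

```bash
python3 -m crank '[[0.02,-0.0036,0,0,-0.9],[0.04,-0.0072,0,0,-0.9],[0.04,-0.0072,0,0,-0.9],[0.04,-0.0072,0,0,-0.9],[0.04,-0.0072,0,0,-0.9],[0.04,-0.0072,0,0,-0.9],[0.04,-0.0072,0,0,-0.9],[0.03,-0.0054,0,0,-0.9]]'
python3 -m crank '[[0.01,-0.0018,0,0,-0.9],[0.01,-0.0018,0,0,-0.9]]'
python3 -m crank '[[0.01,-0.0018,0,0,-0.9],[0.01,-0.0018,0,0,-0.9]]'
python3 -c "
from h import *; st()"
```

```text
clock: 8.48
tcp_pos: [0.5288, 0.0538, 0.0439]
orientation: [0.28, 3.127, -0.0]
contact_force: [-1.7, -1.0, 6.6]
grip_width: 0.0128
gripper_force: 29.2
clock: 8.65
tcp_pos: [0.5327, 0.0531, 0.0439]
orientation: [0.281, 3.127, -0.0]
contact_force: [-2.4, -1.4, 7.8]
grip_width: 0.0127
gripper_force: 29.5
clock: 8.82
tcp_pos: [0.5347, 0.0527, 0.0438]
orientation: [-0.28, -3.127, 0.0]
contact_force: [-12.2, -0.2, 17.5]
grip_width: 0.0128
gripper_force: 30.6
t 8.82 tcp [0.5347 0.0527 0.0438] yaw_y 79.77 z [-0.002 -0.    -1.   ] F [-12.2  -0.2  17.5] M [0.   2.38 0.03] w 0.0128 g 30.6 j [-0.24  0.51  0.03  2.03 -0.03  0.61  1.21]
```

The tray moved 65 mm and met a firm stop (12 N). I'll release, lift, move over the palm knob and shut the fingers.

```bash
python3 -m crank '[[0,0,0,0,-0.4],[0,0,0,0,0],[0,0,0,0,0.1],[0,0,0.08,0,0.1],[0,0,0.16,0,0.1],[0,0,0.18,0,0.1],[0,0,0.18,0,-0.3],[0,0,0.2,0,-1]]'
python3 -m crank '[[0.07,-0.012,0,0,-1],[0.12,-0.022,0,0,-1],[0.12,-0.022,0,0,-1],[0.12,-0.022,0,0,-1],[0.05,-0.01,0,0,-1],[0,0,0,0,-1],[0,0,0,0,-1]]'
python3 - <<'E'
from h import *; import cv2; st()
a=r.grab_frame('side')[155:285,145:300]; b=r.grab_frame('scene')[120:250,180:335]
cv2.imwrite('pics/s5.png',np.hstack([cv2.resize(a,(400,335)),cv2.resize(b,(400,335))]))
E
```

```text
clock: 9.48
tcp_pos: [0.5347, 0.053, 0.2035]
orientation: [-0.279, -3.128, 0.001]
contact_force: [1.5, 0.2, 0.2]
grip_width: 0.0234
gripper_force: 0.0
clock: 10.07
tcp_pos: [0.6309, 0.0354, 0.2018]
orientation: [-0.28, -3.128, 0.0]
contact_force: [0.0, 0.1, -0.5]
grip_width: -0.0
gripper_force: 0.0
t 10.07 tcp [0.6309 0.0354 0.2018] yaw_y 79.78 z [-0.001 -0.    -1.   ] F [ 0.   0.1 -0.5] M [ 0.02  0.01 -0.03] w -0.0 g 0.0 j [-0.21  0.43  0.07  1.7  -0.04  1.01  1.27]
```

View pics/s5.png

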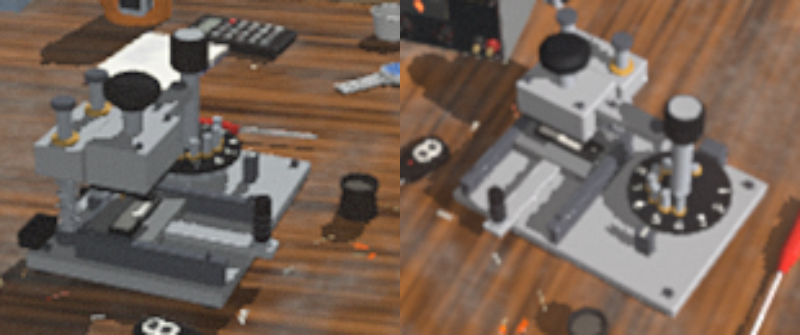

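The tray sits home and the 5 is still at the pointer. I'll centre over the palm knob, descend, and check the handle by projection.

```bash
python3 - <<'E'
from h import *
p=np.load('p.npy'); p[0]+=.0013;p[1]+=.0014
for x in(-.105,-.11): print(proj('scene',J2W(p,(x,0,.068))), proj('side',J2W(p,(x,0,.068))))
print('seen scene',180+495*155/400,120+190*130/335,'side',145+262*155/400,155+199*130/335)
E
python3 -m crank '[[0.02,-0.003,-0.06,0,-1],[0,0,-0.08,0,-1],[0,0,-0.08,0,-1],[0,0,-0.03,0,-1],[0,0,-0.03,0,-1],[0,0,0,0,-1]]'
python3 -m crank '[[0,0,-0.025,0,-1],[0,0,-0.025,0,-1],[0,0,-0.025,0,-1],[0,0,0,0,-1]]'
python3 -c "
from h import *; st()"
```

```text
[[215.99489111 193.24541464]] [[246.20396288 231.48236081]]
[[214.57871776 194.78550287]] [[248.65776246 231.93141654]]
seen scene 371.8125 193.73134328358208 side 246.525 232.22388059701493
clock: 10.67
tcp_pos: [0.6343, 0.035, 0.1454]
orientation: [-0.279, -3.127, 0.0]
contact_force: [-3.5, 0.9, 6.3]
grip_width: -0.0001
gripper_force: 2.6
clock: 11.0
tcp_pos: [0.6358, 0.035, 0.1322]
orientation: [0.279, 3.128, 0.001]
contact_force: [-3.7, -0.2, 8.5]
grip_width: -0.0001
gripper_force: 4.1
t 11.0 tcp [0.6358 0.035  0.1322] yaw_y 79.8 z [ 0.001  0.    -1.   ] F [-3.7 -0.2  8.5] M [-0.03  0.9   0.01] w -0.0001 g 4.1 j [-0.2   0.52  0.06  1.74 -0.04  0.88  1.28]
```

The handle matches tray home: scene (216.8,193.7) against a predicted (216.0,193.2). Keep pressing.

```bash
python3 -m crank '[[0,0,-0.015,0,-1],[0,0,-0.015,0,-1],[0,0,0,0,-1]]'
python3 -m crank '[[0,0,-0.01,0,-1],[0,0,0,0,-1]]'
python3 -c "
from h import *; st()"
```

```text
clock: 11.25
tcp_pos: [0.6359, 0.035, 0.1271]
orientation: [0.279, 3.128, 0.001]
contact_force: [-6.3, 0.6, 12.6]
grip_width: 0.0
gripper_force: 6.3
clock: 11.42
tcp_pos: [0.6359, 0.035, 0.1259]
orientation: [0.279, 3.128, 0.001]
contact_force: [-7.1, -1.0, 13.0]
grip_width: -0.0003
gripper_force: 6.8
t 11.42 tcp [0.6359 0.035  0.1259] yaw_y 79.79 z [ 0.001  0.001 -1.   ] F [-7.1 -1.  13. ] M [-0.05  1.55 -0.02] w -0.0003 g 6.8 j [-0.2   0.52  0.06  1.75 -0.04  0.87  1.28]
```

```bash
python3 -m crank '[[-0.005,0,-0.01,0,-1],[0,0,0,0,-1]]'
python3 -m crank '[[-0.005,0,-0.01,0,-1],[0,0,0,0,-1]]'
python3 -m crank '[[0,0,-0.01,0,-1],[0,0,0,0,-1]]'
python3 -c "
from h import *; st()"
```

```text
clock: 11.58
tcp_pos: [0.6359, 0.0351, 0.1256]
orientation: [0.28, 3.126, 0.002]
contact_force: [-8.6, -0.7, 23.4]
grip_width: -0.0
gripper_force: 11.4
clock: 11.75
tcp_pos: [0.6359, 0.0351, 0.1254]
orientation: [0.28, 3.123, 0.003]
contact_force: [-11.4, 0.4, 33.3]
grip_width: -0.0001
gripper_force: 16.2
clock: 11.92
tcp_pos: [0.636, 0.0351, 0.125]
orientation: [0.28, 3.123, 0.003]
contact_force: [-16.1, -1.2, 44.0]
grip_width: 0.0001
gripper_force: 22.2
t 11.92 tcp [0.636  0.0351 0.125 ] yaw_y 79.76 z [ 0.006  0.002 -1.   ] F [-16.1  -1.2  44. ] M [-0.15  3.56 -0.02] w 0.0001 g 22.2 j [-0.2   0.52  0.06  1.75 -0.04  0.86  1.28]
```

The head is on the stop: it sank about 24.5 mm and the force climbs steeply from there. Ease off slightly to about 34 N and check that it holds steady.

```bash
python3 -m crank '[[0,0,0.01,0,-1],[0,0,0,0,-1],[0,0,0,0,-1],[0,0,0,0,-1],[0,0,0,0,-1],[0,0,0,0,-1],[0,0,0,0,-1],[0,0,0,0,-1]]'
python3 - <<'E'
from h import *; import cv2; st()
a=r.grab_frame('side')[155:285,145:300]; b=r.grab_frame('scene')[120:250,180:335]
cv2.imwrite('pics/s6.png',np.hstack([cv2.resize(a,(400,335)),cv2.resize(b,(400,335))]))
E
```

```text
clock: 12.58
tcp_pos: [0.6359, 0.0351, 0.1253]
orientation: [0.28, 3.123, 0.003]
contact_force: [-11.2, -0.3, 31.3]
grip_width: -0.0002
gripper_force: 16.2
t 12.58 tcp [0.6359 0.0351 0.1253] yaw_y 79.77 z [ 0.006  0.001 -1.   ] F [-11.2  -0.3  31.3] M [-0.12  2.4   0.02] w -0.0002 g 16.2 j [-0.2   0.52  0.06  1.75 -0.04  0.86  1.28]
```

View pics/s6.png

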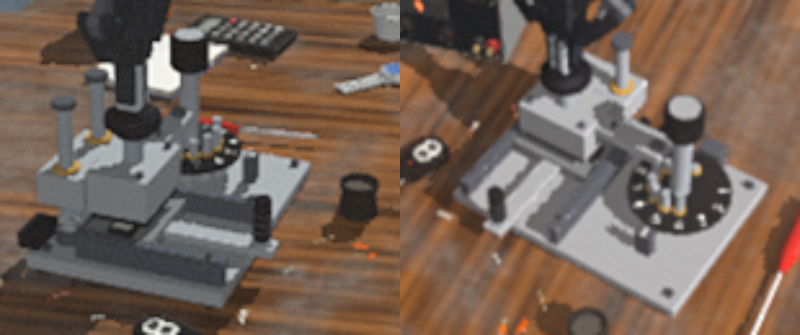

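The head is down on the stop and steady at 31 N. The fingers are on the palm knob at (565,75) in the right crop, the tray is home, and the bystanders have not moved.

```bash
python3 -c "
from bench import r; print(r.hand_in())"
```

```text
the job is handed in; nothing more can be done
None
```

The job is handed in at about 12.7 s: the turret is on 5, the tray is fully home, and the head is held on its stop at about 31 N; the other recorder, loupe and screwdriver were not touched.

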